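# Start up the magnetic stirrer

### The job

Start the magnetic stirrer by pressing its controls in order with the closed fingertips: first press the raised end of the rocker on the power box right down, then push the long key of the three-key pad fully in so that it stays in, and last press the round button on the stirrer fully in for a moment and let it come up again. Press each control only when the one before it is set, leave the two square keys alone, and do not lift or shift the boxes, the flask on the stirrer or the other loose things around them.

Things in the scene. Friction and masses are not known exactly. Their poses are not given: they have to be found in the camera images.
- power_box: loose grey box 100 x 120 mm, 45 mm high, 0.9 kg on rubber feet, with one broad white rocker in the middle of its top; any yaw. Origin: centre of its underside, z up; its x axis points from the rocker's pivot to the end that is raised at the start
- rocker (a joint): angle of the rocker (rad): about 0 = off, 0.36 = on (end stop); on counts above 0.30. An obtuse V, 62 mm long (box's x), 34 mm wide, pivoted in its middle 49 mm above the table. At 0 its +x half stands up at 0.36 rad (end 11 mm above the pivot); at 0.36 that half is level and the other is up. Slight friction (2.5 N at 20 mm); it stays where it is left
- rocker_raised (a point): point to press on the upper face of the rocker's +x half, 22 mm from the pivot (20.6 mm horizontally); about 57 mm above the table when off, 49 mm when on (the point turns with the rocker)
- key_pad: loose grey pad 90 x 150 mm, 35 mm high, 0.8 kg on rubber feet, with a row of three white keys along its y axis: a long one and two square ones. Origin: centre of its underside, z up
- long_key (a joint): how far the long key is pushed in (m): about 0 = out, 0.008 = fully in (end stop). The key is 24 x 44 mm (x, y of the pad); it moves straight down against about 2.5 N of friction, has no spring and stays where it is left. In counts above 0.0065
- long_key_top (a point): centre of the long key's top face, at 45 mm on the pad's +y side of its middle; 46 mm above the table when out, 38 mm when in (moves with the key)
- square_key_1 (a joint): how far the middle, 24 x 24 mm square key is pushed in (m), 0 to 0.008, like the long key; centre at y = -12 mm of the pad; must stay out
- square_key_2 (a joint): the same for the end square key, centre at y = -52 mm of the pad; must stay out
- stirrer: magnetic stirrer fixed to the table, grey, 255 mm long (x) and 130 mm wide: a low front deck 36 mm high with a round white button, behind it a 55 mm high block (from x = 75 mm to the back end at 205 mm) with a round aluminium plate of 114 mm diameter, its top 61 mm above the table, centred at x = 140 mm. Origin: on the table under the button's centre, x towards the plate, z up
- start (a joint): how far the round button is pressed (m): 0 = out, 0.006 = fully in. Spring return: 1.6 N to start, 4 N fully in. Pressed counts above 0.0045
- start_top (a point): centre of the top face of the round button (diameter 32 mm); 48 mm above the table when out (moves with the button)
- flask: loose glass conical flask, 64 mm diameter, 106 mm high, standing on the stirrer's plate; origin: centre of its underside; stays put
- jar: loose small jar with a screw lid, 40 mm diameter, 55 mm high, behind the key pad; stays put
- stopper: loose rubber stopper, 26 mm diameter, 28 mm high, behind the key pad; stays put
- cup: loose clear sample cup, 40 mm diameter, 25 mm high, in front of the stirrer; stays put
Things that resemble listed ones, but are neither listed nor needed, are in the scene too. Leave any blue or red look-alike of the flask alone.

How it is judged:
On the way, in this order (a step that is already met when the one before it is completed fails the run):
1. the rocker is pressed over to on (value of joint rocker above 0.3 rad), for 0.2 s.
2. the long key is pushed in (value of joint rocker above 0.3 rad and value of joint long_key above 0.0065 m), for 0.2 s.
3. the round button is pressed in by the fingers (all of step 2 and value of joint start above 0.0045 m and contact force between the fingers and stirrer above 0.5 N), for 0.1 s.
At the end, for the whole second after the job is handed in: The rocker is on (above 0.30 rad), the long key is in (above 6.5 mm), the round button is out again (under 1 mm), both square keys are out (under 2 mm), the flask stands upright on the plate (within 0.1 rad), and flask, power box and key pad are at rest (under 0.02 m/s) (all of step 2 and value of joint start below 0.001 m and value of joint each of square_key_1, square_key_2 below 0.002 m and angle between flask's own z axis and vertical below 0.1 rad and z of flask in the frame of stirrer above 0.055 m and linear speed of each of flask, power_box, key_pad below 0.02 m/s); the robot touches nothing.
It fails at once if the long key is pushed in (over 4 mm) before the rocker is on (value of joint rocker below 0.3 rad and value of joint long_key above 0.004 m).
It fails at once if the round button is pressed (over 3 mm) before rocker and long key are set (value of joint start above 0.003 m and (value of joint rocker below 0.3 rad or value of joint long_key below 0.0065 m)).
It fails at once if a square key is pushed in (over 3 mm) (value of joint any of square_key_1, square_key_2 above 0.003 m).
It fails at once if the power box or the key pad is lifted or shifted (over 20 mm) (distance of any of power_box, key_pad from where it was at the start of the episode above 0.02 m).
It fails at once if the flask or another loose thing is lifted or shifted (over 20 mm) (distance of any of flask, jar, stopper, cup from where it was at the start of the episode above 0.02 m).
It also fails if it takes over 54 s, if anything falls off the work surface, if the arm or the gripper's body presses on something with over 40 N, if the wrist force passes 120 N, or if a joint passes its speed limit or range.

### The arm

A 7-joint arm with a two-finger parallel gripper is mounted at the origin on a cart in front of the work surface, level with it; the furniture and walls round the work are solid. World frame = base frame: x ahead of the robot, y to its left, z up, the work surface at z = 0. Lengths are in m, angles in rad, forces in N, time in s.
With the tool pointing down it reaches from about 0.425 to 0.925 m from the base axis. Payload 6.8 kg.
Tool frame: the origin (TCP) lies between the finger pads; the fingertips stand finger_overhang ahead of it and the grasp point (between the pads) lies 6 mm ahead of it (finger_overhang is the distance from the TCP to the fingertips, in m); z points along the fingers, y is the line along which they close (so a half turn about z gives the same grasp; the last joint's range is limited). The gripper opens to 85 mm and grips with 20 to 120 N. Pads are 22 mm wide; open, the fingers measure 114 mm over their backs; the gripper's body (76 mm by 85 mm) begins 54 mm behind the grasp point. The pads swing forward as they close: fully open they stand 13 mm farther back than shut.
Start: joints at [1.137, 0.477, 0.022, 1.555, -0.011, 1.109, -0.083], TCP at [0.216, -0.64, 0.256] pointing down, gripper open.
Joint ranges: [-2.96, 2.96], [-0.34, 2.1], [-1.41, 1.46], [0.24, 2.44], [-1.37, 4.51], [0.17, 1.92], [-2.96, 2.96]. Speed limits (rad/s): [2.39, 2.39, 3.14, 3.14, 3.14, 3.14, 3.14].

### API

Orientations are given as a unit quaternion [w, x, y, z].
In Python, from station import * gives the robot as it stands.
- The arm moves only by the tool drive_tool, never from a script. Its argument "increments" is a list of rows, each an object of numbers: "claw": the finger opening in m, from 0 to 0.0854; "dx", "dy", "dz": the shift along the tool's x, y, z in m; "wx", "wy", "wz": the turn, a rotation vector about the tool's x, y, z in degrees. A call has 1 to 20 rows; each row shifts and turns the commanded pose from where the row before left it, along the tool's axes as they then stand; what a row does not reach is not made up. A row lasts 1/8 s, in which the tool goes at most 62.5 mm and 10.7 degrees, less where a joint would pass 70% of its speed; a pose out of reach is approached as far as the arm can. A call with a gripper value outside its range is refused whole. The fingers move at their own pace and stop on an object; "newtons" is the grip in N (left out, the last holds). Time passes only in rows, so rows that do not move let the fingers close. It gives the time, the measured TCP pose, the force, the opening and the grip force at its end, in the units of the state.
- get_obs(): the state, without advancing time (a new reading comes with each control period).
- read_camera(name): name is "scene" or "top" or "wrist"; returns (picture, depth): 400x640x3 uint8, red, green, blue; 400x640 float32, m along the optical axis (not along the pixel's ray), 0 where there is no reading.
- calibration(name): a dict with "intrinsics" (3x3 intrinsics, pixels), "R" (3x3) and "t" (3): a world point X has camera coordinates R X + t; the wrist camera has in their place "mount" (4x4, takes a point from camera to tool coordinates, whose origin is the TCP and whose axes are the flange's). Camera axes: x right, y down, z forward; pixel columns grow to the right and rows downward; lengths in m; the calibration is good to about 2 mm. A picture is of the moment at which its call begins: read the wrist's pose just before it. calibration takes no time and is no camera call.
- hand_in(): hands the job in; it is judged then, once.
The state is a dict: "t": time; "q": joint angles; "joint_vel": joint speeds; "joint_torque": joint torques, N m; "eef_pos": TCP position; "tool_rot": TCP orientation; "contact_force": force on the tool from outside, world axes, zero at the start; "torque": the same for the moment, N m; "gripper_width": opening from 0.0 (shut) to 1.0 (fully open); "grasp_force": force on a finger pad.
Only numpy, scipy, OpenCV 4.12 (cv2) and the standard library are available. Lean on these libraries where they do the work, as an engineer would, in place of code of your own. Each camera call takes 0.05 s, during which the arm holds its last target. There are 200 camera calls.

## Working session

There is one attempt and no reset: what is moved stays moved. The work goes in short steps, Python scripts to look and compute and a tool call to move; the robot and the scene stay as the last step left them, time stands still between calls to the robot, and variables do not carry over. Pictures are saved under pics/ and viewed, at most 10 in all, crops included, and the job is handed in when it is done.

Besides the shell and the picture viewer there is one more tool, called after "Request:" as name([rows], argument=value, ...), one row to a line, values as JSON. drive_tool: Moves the arm, as the interface text tells. Its arguments: {"type":"object","properties":{"increments":{"type":"array","items":{"type":"object","properties":{"claw":{"type":"number"},"dx":{"type":"number"},"dy":{"type":"number"},"dz":{"type":"number"},"wx":{"type":"number"},"wy":{"type":"number"},"wz":{"type":"number"}}}},"newtons":{"type":"number"}},"required":["increments"]}

```bash
ls; mkdir -p pics
python3 - <<'E'
from station import *
import cv2,numpy as np
o=get_obs();print({k:np.round(v,3) for k,v in o.items()})
for n in("top","scene"):
    p,d=read_camera(n);c=calibration(n);print(n,c)
    cv2.imwrite(f"pics/{n}0.png",p[:,:,::-1]);np.savez(f"{n}0.npz",p=p,d=d)
E
```

```text
pics
{'t': np.float64(0.0), 'q': array([ 1.137,  0.478,  0.022,  1.556, -0.011,  1.109, -0.083]), 'joint_vel': array([-0.001, -0.001, -0.002,  0.   ,  0.001,  0.001,  0.   ]), 'joint_torque': array([-1.0000e-03, -5.9645e+01,  1.6070e+00, -2.8119e+01,  1.3000e-02,
        9.0000e-03, -0.0000e+00]), 'eef_pos': array([ 0.216, -0.639,  0.255]), 'tool_rot': array([-0.001,  0.987,  0.162, -0.   ]), 'contact_force': array([-0.358,  0.113,  0.329]), 'torque': array([ 0.002, -0.05 ,  0.028]), 'grasp_force': np.float64(0.0), 'gripper_width': np.float64(1.0)}
top {'intrinsics': array([[434.64648174,   0.        , 307.8813283 ],
       [  0.        , 434.64648174, 201.879457  ],
       [  0.        ,   0.        ,   1.        ]]), 'R': array([[-0.01966479, -0.99961759, -0.01944161],
       [-0.99631267,  0.02121661, -0.08313196],
       [ 0.08351266,  0.01773515, -0.99634888]]), 't': array([-0.02234799,  0.50035518,  1.07579996])}
scene {'intrinsics': array([[363.53022098,   0.        , 316.95000653],
       [  0.        , 363.53022098, 194.77994575],
       [  0.        ,   0.        ,   1.        ]]), 'R': array([[-0.90001519, -0.43577495,  0.00853544],
       [-0.22348941,  0.44458766, -0.86740665],
       [ 0.37419934, -0.78258674, -0.49752674]]), 't': array([0.44473621, 0.209312  , 0.99829666])}
```

View pics/top0.png

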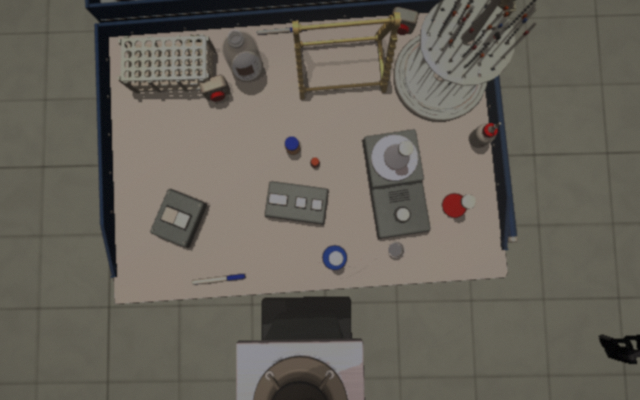

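View pics/scene0.png

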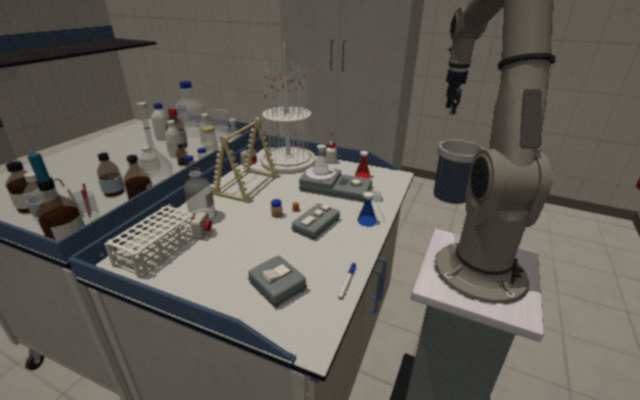

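The top view shows the power box at (180,218), the pad at (297,203) with its long key on the left at (278,199), and the stirrer button at (403,214). Next I measure these by mask and ray.

```bash
cat > h.py <<'E'
import numpy as np,cv2
from station import *
def ray(c,u,v,z):
    K,R,t=c["intrinsics"],c["R"],c["t"]
    d=R.T@np.linalg.solve(K,[u,v,1.]);o=-R.T@t
    return o+d*(z-o[2])/d[2]
E
python3 - <<'E'
from h import *
f=np.load("top0.npz");p,d=f["p"],f["d"];c=calibration("top")
hsv=cv2.cvtColor(p,cv2.COLOR_RGB2HSV)
for n,(u0,u1,v0,v1),z in(("rocker",(158,195,200,235),.053),("pad",(266,326,186,218),.046),("btn",(390,416,204,224),.048)):
    g=p[v0:v1,u0:u1].min(2); th,m=cv2.threshold(g,0,255,cv2.THRESH_OTSU)
    for k in cv2.findContours(m,cv2.RETR_EXTERNAL,cv2.CHAIN_APPROX_NONE)[0]:
        if cv2.contourArea(k)<25: continue
        r=cv2.minAreaRect(k); b=cv2.boxPoints(r)+[u0,v0]; w=np.array([ray(c,*q,z) for q in b])
        print(n,th,np.round(r[0],1)+[u0,v0],"centre",w.mean(0).round(4),"edges",(w[1]-w[0]).round(3),(w[2]-w[1]).round(3))
# boxes (grey bodies)
for n,(u0,u1,v0,v1) in(("box",(145,215,182,255)),("pad",(258,334,174,232))):
    g=p[v0:v1,u0:u1].max(2); th,m=cv2.threshold(g,0,255,cv2.THRESH_OTSU+cv2.THRESH_BINARY_INV)
    k=max(cv2.findContours(m,cv2.RETR_EXTERNAL,cv2.CHAIN_APPROX_NONE)[0],key=cv2.contourArea)
    r=cv2.minAreaRect(k);w=np.array([ray(c,*(q+[u0,v0]),.04) for q in cv2.boxPoints(r)]);print(n,w.mean(0).round(4),(w[1]-w[0]).round(3),(w[2]-w[1]).round(3))
# rocker heights by depth and colour
K,R,t=c["intrinsics"],c["R"],c["t"]
for u,v in((166,213),(170,215),(174,217),(178,218),(182,220),(186,222),(190,224),(170,235)):
    X=R.T@(d[v,u]*np.linalg.solve(K,[u,v,1.])-t);print(u,v,X.round(4),p[v,u])
a=cv2.resize(p[180:260,140:220],None,fx=5,fy=5,interpolation=2)
s=np.load("scene0.npz")["p"][245:310,235:315];b=cv2.resize(s,(400,400),interpolation=2)
cv2.imwrite("pics/r1.png",np.hstack([a,b])[:,:,::-1])
E
```

```text
rocker 98.0 [175.  217.1] centre [0.4666 0.2939 0.053 ] edges [ 0.03  -0.012  0.   ] [-0.024 -0.057  0.   ]
pad 110.0 [316. 204.] centre [ 0.492  -0.0529  0.046 ] edges [-0.   -0.02  0.  ] [-0.02  0.    0.  ]
pad 110.0 [300. 202.] centre [ 0.4978 -0.0136  0.046 ] edges [-0.   -0.02  0.  ] [-0.02  0.    0.  ]
pad 110.0 [277.4 198.6] centre [0.5074 0.042  0.046 ] edges [ 0.022 -0.003  0.   ] [-0.006 -0.041  0.   ]
btn 101.0 [402.5 213.5] centre [ 0.4641 -0.2637  0.048 ] edges [-0.001 -0.027  0.   ] [-0.027  0.001  0.   ]
box [0.4628 0.2857 0.04  ] [ 0.117 -0.05   0.   ] [-0.048 -0.108  0.   ]
pad [ 0.4947 -0.0042  0.04  ] [ 0.098 -0.014  0.   ] [-0.024 -0.153  0.   ]
166 213 [0.4771 0.3161 0.053 ] [144 137 121]
170 215 [0.472  0.3065 0.0521] [144 134 120]
174 217 [0.4671 0.2977 0.0488] [138 127 114]
178 218 [0.4644 0.2876 0.0492] [144 142 135]
182 220 [0.4594 0.2784 0.0469] [144 143 137]
186 222 [0.4541 0.2675 0.0502] [123 120 114]
190 224 [0.4492 0.2592 0.0446] [85 85 79]
170 235 [0.4231 0.3088 0.0442] [84 84 78]
```

View pics/r1.png

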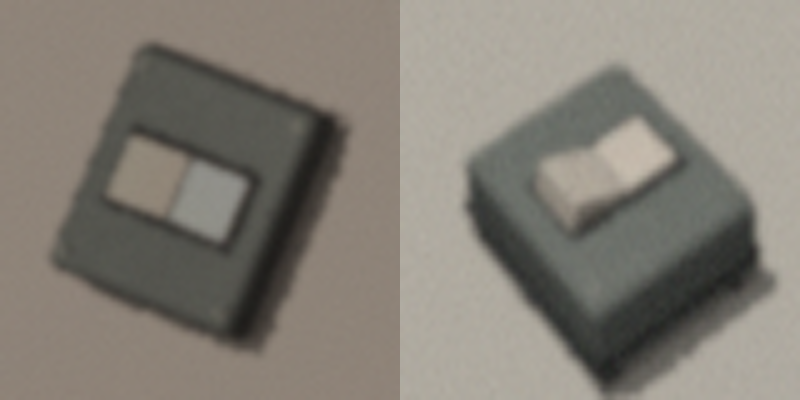

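The box crop shows the raised half is the +y (left) end, which matches the depth readings. Now I check the finger overhang and plan the approach.

Run:
```python
import station;print([n for n in dir(station) if n[0]!='_']);print(getattr(station,'finger_overhang',None))
from h import *
print(calibration("wrist"))
c=calibration("top");print(ray(c,175.3,217.8,.049))
o=get_obs();from scipy.spatial.transform import Rotation as Ro
R=Ro.from_quat(o["tool_rot"],scalar_first=True).as_matrix();print(R.round(3))
for g in((.43,-.3,.255),(.4735,.311,.255)):print(R.T@(np.array(g)-o["eef_pos"]))
```

```text
['PlanningError', 'calibration', 'finger_overhang', 'get_obs', 'hand_in', 'read_camera']
0.025
{'intrinsics': array([[341.81340441,   0.        , 317.40599859],
       [  0.        , 341.81340441, 192.11944534],
       [  0.        ,   0.        ,   1.        ]]), 'mount': array([[-4.16423663e-04, -9.65145674e-01, -2.61712922e-01,
         6.67181996e-02],
       [ 9.99999445e-01, -6.55236847e-04,  8.25238492e-04,
        -4.12693948e-04],
       [-9.67959311e-04, -2.61712434e-01,  9.65145411e-01,
        -1.17938316e-01],
       [ 0.00000000e+00,  0.00000000e+00,  0.00000000e+00,
         1.00000000e+00]])}
[0.46501126 0.29436779 0.049     ]
[[ 0.947  0.32  -0.001]
 [ 0.32  -0.947  0.002]
 [-0.    -0.002 -1.   ]]
[ 0.31142275 -0.25266749  0.0007745 ]
[ 0.54816326 -0.81761555  0.00170698]
```

Request:
drive_tool([
  {"claw":0,"dx":0.039,"dy":-0.0316},
  {"dx":0.039,"dy":-0.0316},
  {"dx":0.039,"dy":-0.0316},
  {"dx":0.039,"dy":-0.0316},
  {"dx":0.039,"dy":-0.0316},
  {"dx":0.039,"dy":-0.0316},
  {"dx":0.039,"dy":-0.0316},
  {"dx":0.039,"dy":-0.0316},
  {"dx":0.02,"dy":-0.047},
  {"dx":0.02,"dy":-0.047},
  {"dx":0.02,"dy":-0.047},
  {"dx":0.02,"dy":-0.047},
  {"dx":0.02,"dy":-0.047},
  {"dx":0.02,"dy":-0.047},
  {"dx":0.02,"dy":-0.047},
  {"dx":0.02,"dy":-0.047},
  {"dx":0.02,"dy":-0.047},
  {"dx":0.02,"dy":-0.047},
  {"dx":0.02,"dy":-0.047},
  {"dx":0.02,"dy":-0.047},
])

```text
schema error: expected keys claw, dx, dy, dz, wx, wy, wz
```

Request:
drive_tool([
  {"wz":-9.7,"dz":0.015},
  {"wz":-9.7,"dz":0.015},
  {"wz":-9.7,"dz":0.015},
  {"wz":-9.7,"dz":0.015},
  {"wz":-9.7,"dz":0.015},
  {},
])

```text
schema error: expected keys claw, dx, dy, dz, wx, wy, wz
```

```bash
cat >> h.py <<'E'
from scipy.spatial.transform import Rotation as Ro
def look(name):
    o=get_obs();p,d=read_camera("wrist")
    cv2.imwrite(f"pics/{name}.png",p[:,:,::-1])
    w=calibration("wrist");Rt=Ro.from_quat(o["tool_rot"],scalar_first=True).as_matrix();M=w["mount"]
    Rwc=Rt@M[:3,:3];tc=Rt@M[:3,3]+o["eef_pos"]
    return o,p,d,dict(intrinsics=w["intrinsics"],R=Rwc.T,t=-Rwc.T@tc),Rt
def state(o):
    R=Ro.from_quat(o["tool_rot"],scalar_first=True).as_matrix()
    print("t",o["t"],"pos",o["eef_pos"].round(4),"yaw",np.degrees(np.arctan2(R[1,0],R[0,0])).round(1),"z",R[:,2].round(4),"F",o["contact_force"].round(2),"q",o["q"].round(2))
E
python3 - <<'E'
from h import *
o,p,d,c,Rt=look("w1");state(o);np.savez("w1.npz",p=p,d=d,**c)
E
```

```text
t 0.1 pos [ 0.2158 -0.639   0.2554] yaw 18.7 z [-7.0e-04  1.6e-03 -1.0e+00] F [-0.56 -1.16  0.36] q [ 1.14  0.48  0.02  1.56 -0.01  1.11 -0.08]
```

View pics/w1.png

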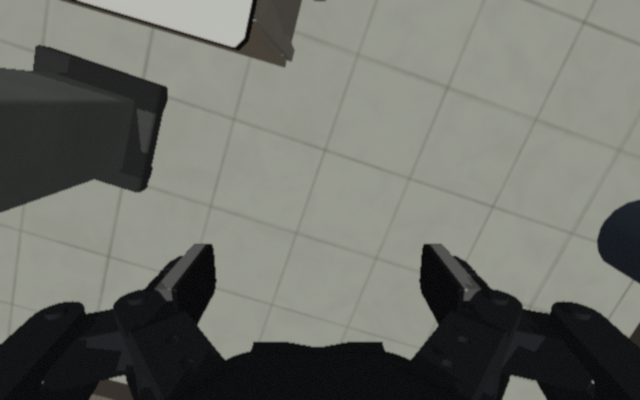

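The moves were refused because every row needs all the keys. The picture is still at the start: floor and open fingers only. I'll resend with full rows.

Request:
drive_tool([
  {"claw":0,"dx":0.039,"dy":-0.0316,"dz":0,"wx":0,"wy":0,"wz":0},
  {"claw":0,"dx":0.039,"dy":-0.0316,"dz":0,"wx":0,"wy":0,"wz":0},
  {"claw":0,"dx":0.039,"dy":-0.0316,"dz":0,"wx":0,"wy":0,"wz":0},
  {"claw":0,"dx":0.039,"dy":-0.0316,"dz":0,"wx":0,"wy":0,"wz":0},
  {"claw":0,"dx":0.039,"dy":-0.0316,"dz":0,"wx":0,"wy":0,"wz":0},
  {"claw":0,"dx":0.039,"dy":-0.0316,"dz":0,"wx":0,"wy":0,"wz":0},
  {"claw":0,"dx":0.039,"dy":-0.0316,"dz":0,"wx":0,"wy":0,"wz":0},
  {"claw":0,"dx":0.039,"dy":-0.0316,"dz":0,"wx":0,"wy":0,"wz":0},
  {"claw":0,"dx":0.02,"dy":-0.047,"dz":0,"wx":0,"wy":0,"wz":0},
  {"claw":0,"dx":0.02,"dy":-0.047,"dz":0,"wx":0,"wy":0,"wz":0},
  {"claw":0,"dx":0.02,"dy":-0.047,"dz":0,"wx":0,"wy":0,"wz":0},
  {"claw":0,"dx":0.02,"dy":-0.047,"dz":0,"wx":0,"wy":0,"wz":0},
  {"claw":0,"dx":0.02,"dy":-0.047,"dz":0,"wx":0,"wy":0,"wz":0},
  {"claw":0,"dx":0.02,"dy":-0.047,"dz":0,"wx":0,"wy":0,"wz":0},
  {"claw":0,"dx":0.02,"dy":-0.047,"dz":0,"wx":0,"wy":0,"wz":0},
  {"claw":0,"dx":0.02,"dy":-0.047,"dz":0,"wx":0,"wy":0,"wz":0},
  {"claw":0,"dx":0.02,"dy":-0.047,"dz":0,"wx":0,"wy":0,"wz":0},
  {"claw":0,"dx":0.02,"dy":-0.047,"dz":0,"wx":0,"wy":0,"wz":0},
  {"claw":0,"dx":0.02,"dy":-0.047,"dz":0,"wx":0,"wy":0,"wz":0},
  {"claw":0,"dx":0.02,"dy":-0.047,"dz":0,"wx":0,"wy":0,"wz":0},
])

```text
t: 2.65
eef_pos: [0.4776, 0.3123, 0.2561]
tool_rot: [0.0, 0.987, 0.162, -0.0]
contact_force: [0.2, 0.2, -0.7]
gripper_width: -0.003
grasp_force: 0.0
```

Run:
```python
from h import *
state(get_obs())
```

```text
t 2.65 pos [0.4776 0.3123 0.2561] yaw 18.6 z [-1.e-04 -4.e-04 -1.e+00] F [ 0.16  0.24 -0.66] q [-0.25  0.36 -0.55  1.78  0.21  1.06 -2.12]
```

Request:
drive_tool([
  {"claw":0,"dx":0,"dy":0,"dz":0.015,"wx":0,"wy":0,"wz":-9.7},
  {"claw":0,"dx":0,"dy":0,"dz":0.015,"wx":0,"wy":0,"wz":-9.7},
  {"claw":0,"dx":0,"dy":0,"dz":0.015,"wx":0,"wy":0,"wz":-9.7},
  {"claw":0,"dx":0,"dy":0,"dz":0.015,"wx":0,"wy":0,"wz":-9.7},
  {"claw":0,"dx":0,"dy":0,"dz":0.015,"wx":0,"wy":0,"wz":-9.7},
  {"claw":0,"dx":0,"dy":0,"dz":0,"wx":0,"wy":0,"wz":0},
])

```text
t: 3.4
eef_pos: [0.477, 0.3101, 0.18]
tool_rot: [-0.0, 0.834, 0.552, -0.002]
contact_force: [1.4, -0.9, 0.2]
gripper_width: 0.001
grasp_force: 0.0
```

Run:
```python
from h import *
o,p,d,c,Rt=look("w2");state(o);np.savez("w2.npz",p=p,d=d,**c)
```

```text
t 3.4 pos [0.477  0.3101 0.18  ] yaw 67.1 z [-0.0027 -0.0014 -1.    ] F [ 1.39 -0.92  0.17] q [-0.15  0.48 -0.69  1.85  0.37  0.95 -1.41]
```

View pics/w2.png

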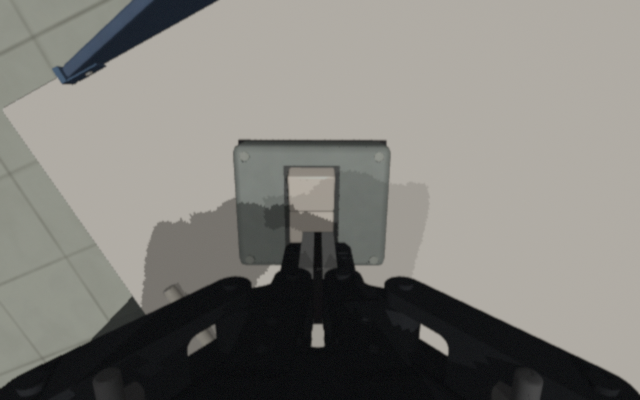

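The wrist view shows the rocker at columns 288–337, with its raised end at row ~176 (a front face above) and its fold at row ~211. The closed tips reach up to row ~232.

Run:
```python
from h import *
f=np.load("w2.npz");c={k:f[k] for k in("intrinsics","R","t")};p,d=f["p"],f["d"]
print(p[160:240:3,325].tolist());print([d[v,325].round(4) for v in range(160,240,4)])
o=get_obs();Rt=Ro.from_quat(o["tool_rot"],scalar_first=True).as_matrix()
piv=ray(c,313.5,211,.049);print("pivot",piv)
for z,v in((.060,177),(.060,168)):print("end",v,ray(c,313.5,v,z)-piv)
e=ray(c,240,150,.045)-ray(c,385,150,.045);print("edge yaw",np.degrees(np.arctan2(-e[0],e[1])))
for y in(67,):
    g=piv+.0215*np.array([np.cos(np.radians(y)),np.sin(np.radians(y)),0]);g[2]=.049+.025
    print(g,"tool shift",Rt.T@(g-o["eef_pos"]))
print("tip", [ray(c,u,232,o["eef_pos"][2]-.025)-o["eef_pos"] for u in(302,334)])
```

```text
[[126, 131, 125], [125, 129, 124], [88, 89, 85], [136, 130, 122], [139, 133, 125], [145, 140, 132], [173, 172, 165], [161, 154, 145], [160, 153, 144], [160, 154, 145], [159, 152, 144], [159, 153, 143], [160, 153, 144], [159, 153, 144], [160, 153, 144], [159, 154, 144], [159, 153, 144], [141, 135, 126], [173, 167, 157], [171, 164, 154], [112, 108, 100], [103, 98, 92], [103, 98, 93], [103, 98, 92], [75, 74, 71], [72, 72, 71], [72, 73, 71]]
[np.float32(0.2551), np.float32(0.2559), np.float32(0.2554), np.float32(0.2509), np.float32(0.2443), np.float32(0.2465), np.float32(0.2471), np.float32(0.2496), np.float32(0.2512), np.float32(0.2524), np.float32(0.256), np.float32(0.2571), np.float32(0.259), np.float32(0.2625), np.float32(0.2621), np.float32(0.2634), np.float32(0.2651), np.float32(0.2657), np.float32(0.1466), np.float32(0.1437)]
pivot [0.46794881 0.29640626 0.049     ]
end 177 [0.01159579 0.02678862 0.011     ]
end 168 [0.01415856 0.0327884  0.011     ]
edge yaw 67.05859121095735
[0.47634953 0.31619711 0.074     ] tool shift [ 0.00481338 -0.00303958  0.10688602]
tip [array([-0.0027224 ,  0.01107557, -0.025     ]), array([ 0.01038194,  0.00553602, -0.025     ])]
```

Request:
drive_tool([
  {"claw":0,"dx":0.005,"dy":-0.003,"dz":0.03,"wx":0,"wy":0,"wz":0},
  {"claw":0,"dx":0,"dy":0,"dz":0.03,"wx":0,"wy":0,"wz":0},
  {"claw":0,"dx":0,"dy":0,"dz":0.02,"wx":0,"wy":0,"wz":0},
  {"claw":0,"dx":0,"dy":0,"dz":0.008,"wx":0,"wy":0,"wz":0},
  {"claw":0,"dx":0,"dy":0,"dz":0.005,"wx":0,"wy":0,"wz":0},
  {"claw":0,"dx":0,"dy":0,"dz":0.004,"wx":0,"wy":0,"wz":0},
  {"claw":0,"dx":0,"dy":0,"dz":0.004,"wx":0,"wy":0,"wz":0},
  {"claw":0,"dx":0,"dy":0,"dz":0.004,"wx":0,"wy":0,"wz":0},
  {"claw":0,"dx":0,"dy":0,"dz":0.001,"wx":0,"wy":0,"wz":0},
  {"claw":0,"dx":0,"dy":0,"dz":0,"wx":0,"wy":0,"wz":0},
])

```text
t: 4.7
eef_pos: [0.4767, 0.3166, 0.0752]
tool_rot: [0.0, 0.833, 0.553, -0.0]
contact_force: [-0.2, 1.1, 1.0]
gripper_width: 0.001
grasp_force: 0.6
```

Request:
drive_tool([
  {"claw":0,"dx":0,"dy":0,"dz":0.001,"wx":0,"wy":0,"wz":0},
  {"claw":0,"dx":0,"dy":0,"dz":0.001,"wx":0,"wy":0,"wz":0},
  {"claw":0,"dx":0,"dy":0,"dz":0.0005,"wx":0,"wy":0,"wz":0},
  {"claw":0,"dx":0,"dy":0,"dz":0,"wx":0,"wy":0,"wz":0},
])

```text
t: 5.2
eef_pos: [0.4768, 0.3167, 0.0739]
tool_rot: [0.001, 0.833, 0.553, -0.0]
contact_force: [-3.2, -2.8, 14.0]
gripper_width: -0.004
grasp_force: 6.5
```

Request:
drive_tool([
  {"claw":0,"dx":0,"dy":0,"dz":-0.005,"wx":0,"wy":0,"wz":0},
  {"claw":0,"dx":0,"dy":0,"dz":-0.03,"wx":0,"wy":0,"wz":0},
  {"claw":0,"dx":0,"dy":0,"dz":-0.04,"wx":0,"wy":0,"wz":0},
  {"claw":0,"dx":0,"dy":0,"dz":-0.03,"wx":0,"wy":0,"wz":0},
  {"claw":0,"dx":0,"dy":0,"dz":0,"wx":0,"wy":0,"wz":0},
])

```text
t: 5.82
eef_pos: [0.4777, 0.3174, 0.1799]
tool_rot: [0.0, 0.833, 0.553, 0.002]
contact_force: [0.4, -0.1, -0.6]
gripper_width: -0.004
grasp_force: 0.0
```

Run:
```python
from h import *
o,p,d,c,Rt=look("w3");state(o)
K=c["intrinsics"]
for v in range(165,230,6):
    X=c["R"].T@(d[v,325]*np.linalg.solve(K,[325,v,1.])-c["t"]);print(v,X.round(4),p[v,325])
print("to key",Rt.T@(np.array([.5074,.042,.18])-o["eef_pos"]))
```

```text
t 5.825 pos [0.4777 0.3174 0.1799] yaw 67.1 z [ 0.0032  0.0017 -1.    ] F [ 0.41 -0.11 -0.61] q [-0.16  0.48 -0.69  1.84  0.38  0.95 -1.42]
165 [0.4911 0.3331 0.0462] [123 128 123]
171 [0.4894 0.3289 0.0462] [125 129 124]
177 [0.4877 0.3249 0.0475] [71 71 69]
183 [0.4861 0.3213 0.0503] [169 162 153]
189 [0.4842 0.3164 0.0479] [174 167 157]
195 [0.4825 0.3126 0.0499] [172 167 157]
201 [0.5035 0.3786 0.298 ] [171 165 156]
207 [0.4789 0.3038 0.0496] [171 165 155]
213 [0.4769 0.299  0.0484] [171 165 154]
219 [0.4752 0.2949 0.0499] [151 144 135]
225 [0.4734 0.2907 0.0507] [107 103  98]
to key [-0.24217796  0.13436211 -0.00050632]
```

View pics/w3.png

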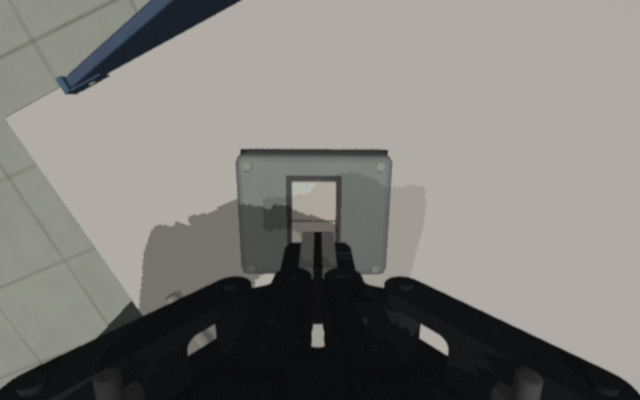

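The pressed half is now level at about 0.049 m, so the rocker is on. Next I go to the long key, stopping 2 cm past it so the camera can see it.

Request:
drive_tool([
  {"claw":0,"dx":-0.044,"dy":0.0224,"dz":0,"wx":0,"wy":0,"wz":0},
  {"claw":0,"dx":-0.044,"dy":0.0224,"dz":0,"wx":0,"wy":0,"wz":0},
  {"claw":0,"dx":-0.044,"dy":0.0224,"dz":0,"wx":0,"wy":0,"wz":0},
  {"claw":0,"dx":-0.044,"dy":0.0224,"dz":0,"wx":0,"wy":0,"wz":0},
  {"claw":0,"dx":-0.044,"dy":0.0224,"dz":0,"wx":0,"wy":0,"wz":0},
  {"claw":0,"dx":-0.044,"dy":0.0224,"dz":0,"wx":0,"wy":0,"wz":0},
  {"claw":0,"dx":0,"dy":0,"dz":0,"wx":0,"wy":0,"wz":-7},
  {"claw":0,"dx":0,"dy":0,"dz":0,"wx":0,"wy":0,"wz":-7},
  {"claw":0,"dx":0,"dy":0,"dz":0,"wx":0,"wy":0,"wz":0},
])

```text
t: 7.0
eef_pos: [0.4972, 0.0208, 0.1765]
tool_rot: [-0.001, 0.76, 0.65, -0.001]
contact_force: [0.2, -0.4, -1.0]
gripper_width: -0.004
grasp_force: 0.0
```

Run:
```python
from h import *
o,p,d,c,Rt=look("w4");state(o);np.savez("w4.npz",p=p,d=d,**c)
```

```text
t 7.0 pos [0.4972 0.0208 0.1765] yaw 81.1 z [-2.7e-03  2.0e-04 -1.0e+00] F [ 0.18 -0.42 -1.02] q [ 0.43  0.37 -0.71  2.01  0.32  0.87 -0.62]
```

View pics/w4.png

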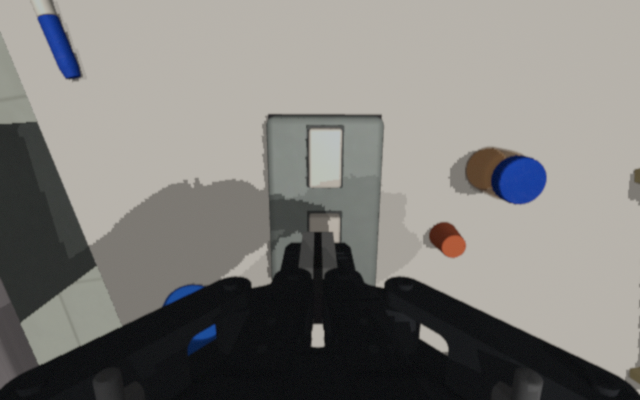

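The long key is fully visible at columns 308–343, rows 128–187, centre (325,157).

Run:
```python
from h import *
f=np.load("w4.npz");c={k:f[k] for k in("intrinsics","R","t")};p=f["p"]
g=p[118:196,298:352].min(2);th,m=cv2.threshold(g,0,255,cv2.THRESH_OTSU)
k=max(cv2.findContours(m,cv2.RETR_EXTERNAL,2)[0],key=cv2.contourArea);x,y,w,h=cv2.boundingRect(k);print(x+298,y+118,w,h)
q=[ray(c,u+298,v+118,.046) for u,v in((x,y),(x+w,y),(x,y+h),(x+w,y+h))];g=np.mean(q,0);print(g,np.linalg.norm(q[1]-q[0]),np.linalg.norm(q[2]-q[0]))
o=get_obs();Rt=Ro.from_quat(o["tool_rot"],scalar_first=True).as_matrix();g[2]=.038+.025;print(Rt.T@(g-o["eef_pos"]))
```

```text
310 130 32 57
[0.50724457 0.04377241 0.046     ] 0.0229618941573745 0.04222420323649632
[0.024023   0.00644761 0.11369721]
```

Request:
drive_tool([
  {"claw":0,"dx":0.024,"dy":0.0065,"dz":0.03,"wx":0,"wy":0,"wz":0},
  {"claw":0,"dx":0,"dy":0,"dz":0.03,"wx":0,"wy":0,"wz":0},
  {"claw":0,"dx":0,"dy":0,"dz":0.025,"wx":0,"wy":0,"wz":0},
  {"claw":0,"dx":0,"dy":0,"dz":0.012,"wx":0,"wy":0,"wz":0},
  {"claw":0,"dx":0,"dy":0,"dz":0.005,"wx":0,"wy":0,"wz":0},
  {"claw":0,"dx":0,"dy":0,"dz":0.004,"wx":0,"wy":0,"wz":0},
  {"claw":0,"dx":0,"dy":0,"dz":0.004,"wx":0,"wy":0,"wz":0},
  {"claw":0,"dx":0,"dy":0,"dz":0.003,"wx":0,"wy":0,"wz":0},
  {"claw":0,"dx":0,"dy":0,"dz":0,"wx":0,"wy":0,"wz":0},
])

```text
t: 8.18
eef_pos: [0.5085, 0.044, 0.0649]
tool_rot: [0.0, 0.76, 0.65, 0.0]
contact_force: [0.4, 0.6, 0.0]
gripper_width: 0.001
grasp_force: 0.2
```

Request:
drive_tool([
  {"claw":0,"dx":0,"dy":0,"dz":0.001,"wx":0,"wy":0,"wz":0},
  {"claw":0,"dx":0,"dy":0,"dz":0.001,"wx":0,"wy":0,"wz":0},
  {"claw":0,"dx":0,"dy":0,"dz":0.001,"wx":0,"wy":0,"wz":0},
  {"claw":0,"dx":0,"dy":0,"dz":0,"wx":0,"wy":0,"wz":0},
])

```text
t: 8.68
eef_pos: [0.5086, 0.044, 0.063]
tool_rot: [0.001, 0.759, 0.651, -0.0]
contact_force: [-4.1, -1.0, 15.4]
gripper_width: 0.003
grasp_force: 8.0
```

Request:
drive_tool([
  {"claw":0,"dx":0,"dy":0,"dz":-0.007,"wx":0,"wy":0,"wz":0},
  {"claw":0,"dx":0,"dy":0,"dz":-0.03,"wx":0,"wy":0,"wz":0},
  {"claw":0,"dx":0,"dy":0,"dz":-0.04,"wx":0,"wy":0,"wz":0},
  {"claw":0,"dx":0,"dy":0,"dz":-0.04,"wx":0,"wy":0,"wz":0},
  {"claw":0,"dx":-0.037,"dy":0.0005,"dz":0,"wx":0,"wy":0,"wz":0},
  {"claw":0,"dx":-0.037,"dy":0.0005,"dz":0,"wx":0,"wy":0,"wz":0},
  {"claw":0,"dx":-0.037,"dy":0.0005,"dz":0,"wx":0,"wy":0,"wz":0},
  {"claw":0,"dx":-0.037,"dy":0.0005,"dz":0,"wx":0,"wy":0,"wz":0},
  {"claw":0,"dx":-0.037,"dy":0.0005,"dz":0,"wx":0,"wy":0,"wz":0},
  {"claw":0,"dx":-0.037,"dy":0.0005,"dz":0,"wx":0,"wy":0,"wz":0},
  {"claw":0,"dx":-0.037,"dy":0.0005,"dz":0,"wx":0,"wy":0,"wz":0},
  {"claw":0,"dx":-0.037,"dy":0.0005,"dz":0,"wx":0,"wy":0,"wz":0},
  {"claw":0,"dx":-0.037,"dy":0.0005,"dz":0,"wx":0,"wy":0,"wz":0},
  {"claw":0,"dx":0,"dy":0,"dz":0,"wx":0,"wy":0,"wz":0},
])

```text
t: 10.42
eef_pos: [0.4602, -0.2891, 0.1783]
tool_rot: [-0.0, 0.761, 0.648, -0.001]
contact_force: [0.2, 0.2, 0.5]
gripper_width: 0.003
grasp_force: 0.0
```

Run:
```python
from h import *
o,p,d,c,Rt=look("w5");state(o);np.savez("w5.npz",p=p,d=d,**c)
```

```text
t 10.425 pos [ 0.4602 -0.2891  0.1783] yaw 80.8 z [-1.e-03 -6.e-04 -1.e+00] F [0.2  0.19 0.5 ] q [ 0.94  0.42 -0.61  1.91  0.31  0.9   0.01]
```

View pics/w5.png

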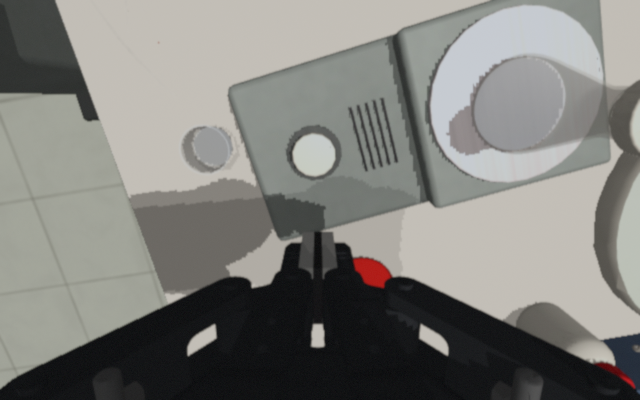

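The button is at about (313,155), with the cup at (210,147) and the flask at (518,103) clear of the gripper. Part of a red flask shows at (373,270) and will be moved away from.

Run:
```python
from h import *
f=np.load("w5.npz");c={k:f[k] for k in("intrinsics","R","t")};p=f["p"]
g=p[120:185,280:345].min(2);th,m=cv2.threshold(g,175,255,0)
k=max(cv2.findContours(m,cv2.RETR_EXTERNAL,1)[0],key=cv2.contourArea);(x,y),r=cv2.minEnclosingCircle(k);print(x+280,y+120,r)
g=ray(c,x+280,y+120,.048);print(g)
o=get_obs();Rt=Ro.from_quat(o["tool_rot"],scalar_first=True).as_matrix();g[2]=.042+.025;print(Rt.T@(g-o["eef_pos"]))
```

```text
313.6100616455078 154.59748458862305 20.671979904174805
[ 0.46213717 -0.26151425  0.048     ]
[ 0.02516204 -0.00262237  0.11144058]
```

Request:
drive_tool([
  {"claw":0,"dx":0.025,"dy":-0.0025,"dz":0.03,"wx":0,"wy":0,"wz":0},
  {"claw":0,"dx":0,"dy":0,"dz":0.03,"wx":0,"wy":0,"wz":0},
  {"claw":0,"dx":0,"dy":0,"dz":0.025,"wx":0,"wy":0,"wz":0},
  {"claw":0,"dx":0,"dy":0,"dz":0.013,"wx":0,"wy":0,"wz":0},
  {"claw":0,"dx":0,"dy":0,"dz":0.004,"wx":0,"wy":0,"wz":0},
  {"claw":0,"dx":0,"dy":0,"dz":0.004,"wx":0,"wy":0,"wz":0},
  {"claw":0,"dx":0,"dy":0,"dz":0.004,"wx":0,"wy":0,"wz":0},
  {"claw":0,"dx":0,"dy":0,"dz":0.0025,"wx":0,"wy":0,"wz":0},
  {"claw":0,"dx":0,"dy":0,"dz":0.001,"wx":0,"wy":0,"wz":0},
  {"claw":0,"dx":0,"dy":0,"dz":0,"wx":0,"wy":0,"wz":0},
  {"claw":0,"dx":0,"dy":0,"dz":0,"wx":0,"wy":0,"wz":0},
])

```text
t: 11.85
eef_pos: [0.4637, -0.2607, 0.0669]
tool_rot: [0.001, 0.759, 0.651, 0.0]
contact_force: [-3.9, 2.9, 16.1]
gripper_width: 0.002
grasp_force: 7.9
```

At the stop with 16 N, so the button is fully in. I lift and check.

Request:
drive_tool([
  {"claw":0,"dx":0,"dy":0,"dz":-0.007,"wx":0,"wy":0,"wz":0},
  {"claw":0,"dx":0,"dy":0,"dz":-0.03,"wx":0,"wy":0,"wz":0},
  {"claw":0,"dx":0,"dy":0,"dz":-0.04,"wx":0,"wy":0,"wz":0},
  {"claw":0,"dx":0,"dy":0,"dz":-0.04,"wx":0,"wy":0,"wz":0},
  {"claw":0,"dx":0,"dy":0,"dz":0,"wx":0,"wy":0,"wz":0},
  {"claw":0,"dx":0,"dy":0,"dz":0,"wx":0,"wy":0,"wz":0},
])

```text
t: 12.6
eef_pos: [0.4624, -0.2608, 0.1819]
tool_rot: [-0.0, 0.76, 0.65, -0.0]
contact_force: [0.5, 0.6, -0.8]
gripper_width: -0.003
grasp_force: 0.0
```

Run:
```python
from h import *
state(get_obs())
p,d=read_camera("scene");cv2.imwrite("pics/s2.png",cv2.resize(p[150:320,220:420],(700,595),interpolation=2)[:,:,::-1])
```

```text
t 12.6 pos [ 0.4624 -0.2608  0.1819] yaw 81.1 z [-7.e-04 -2.e-04 -1.e+00] F [ 0.55  0.58 -0.75] q [ 0.91  0.4  -0.63  1.94  0.3   0.9  -0.03]
```

View pics/s2.png

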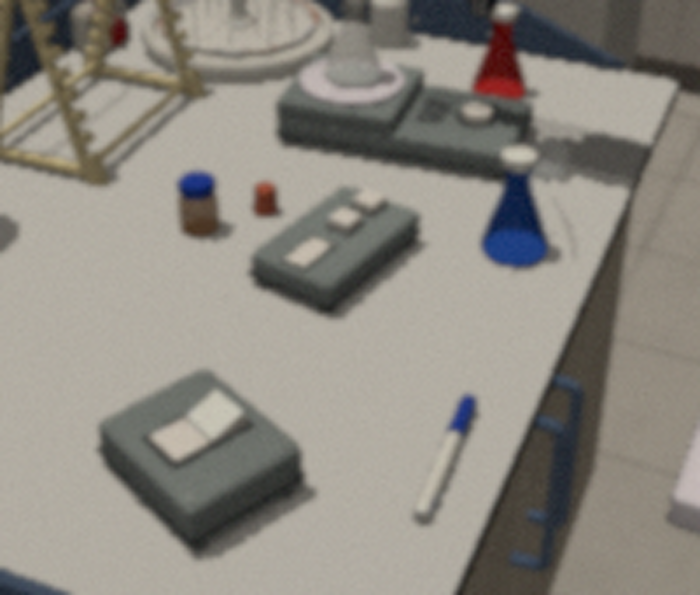

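The scene crop shows the rocker flipped at (200,427), the long key lower at (308,252), both square keys out, the button up at (477,110) and the flask upright at (353,60).

```bash
python3 -c "
from station import *
print(hand_in())"
```

```text
the job is handed in; nothing more can be done
None
```

I pressed the rocker, then the long key, then the round button, each to its end stop and in that order. The job was handed in at about 12.6 s of robot time; no verdict came back, but the last picture shows the rocker on, the long key in, both square keys out, the button up and the flask upright.

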